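# Show a terminal's asset tag to the tag reader

## Robot

A 6-joint arm with a two-finger parallel gripper is mounted at the origin on a cart in front of the work surface, level with it; the furniture and walls round the work are solid. World frame = base frame: x ahead of the robot, y to its left, z up, the work surface at z = 0. Lengths are in mm, angles in rad, forces in N, time in s.
With the tool pointing down it reaches from about 350 to 775 mm from the base axis. Payload 7.3 kg.
Tool frame: the origin (TCP) lies at the very end of the fingers, on their centre line; the grasp point (between the pads) lies 19 mm behind it; z points along the fingers, y is the line along which they close (so a half turn about z gives the same grasp; the last joint's range is limited). The gripper opens to 92 mm and grips with 3 to 60 N. Pads are 19 mm wide; open, the fingers measure 130 mm over their backs; the gripper's body (75 mm by 190 mm) begins 47 mm behind the grasp point.
Start: joints at [1.05, 0.342, 1.524, -0, 1.275, -0.146], TCP at [192.182, 488.58, 226.741] pointing down, gripper open.
Joint ranges: [-2.53, 2.53], [-0.77, 2.02], [0.04, 2.7], [-1, 4.14], [0.28, 2.66], [-3.11, 3.11]. Speed limits (rad/s): [2.57, 2.57, 3.14, 3.14, 3.14, 3.14].

## Interface

Orientations are given as [roll, pitch, yaw] about the fixed x, y, z axes, in that order (R = Rz(yaw) Ry(pitch) Rx(roll)).
In Python, from plant import get_obs, vision, workorder gives the robot as it stands.
- The arm moves only by the shell command python3 -m pendant 'ROWS' [OPENING]. ROWS is a JSON object of lists of equal length, an entry for each row: "dp": the shift along the tool's x, y, z in m, a list of three; "rotation": the turn, a rotation vector about the tool's x, y, z in rad, a list of three. A call has 1 to 8 rows; each row is the pose to reach, as a shift and turn from the pose commanded when the call began, along the tool's axes at that moment; what a row does not reach only later rows make up. A row lasts 1/8 s, in which the tool goes at most 62.5 mm and 10.7 degrees, less where a joint would pass 70% of its speed; a pose out of reach is approached as far as the arm can. A call with a gripper value outside its range is refused whole. OPENING is the finger opening in m, from 0 to 0.0918, set as the call begins (- or left out, the last holds). The fingers move at their own pace and stop on an object; the grip force is fixed at half the most. Time passes only in rows, so rows that repeat a pose let the fingers close. It gives the time, the measured TCP pose, the force, the opening and the grip force at its end, in the units of the state.
- get_obs(): the state, without advancing time (a new reading comes with each control period).
- vision.capture(name): name is "scene" or "side" or "wrist"; returns a dict with "pixels" (400x640x3 uint8, red, green, blue), "vfov" (degrees; the focal length in pixels is half the picture's height over the tangent of half this angle, whatever the lens; pixels are square), "cx", "cy" (the principal point, pixels), "pose" (4x4, takes a point from camera to world coordinates); the wrist camera has in their place "T_tool_cam" (4x4, takes a point from camera to tool coordinates, whose origin is the TCP and whose axes are the flange's). Camera axes: x right, y up, looking along -z (the intrinsics and any distortion apply to the point x, -y, -z); pixel columns grow to the right and rows downward; lengths in mm; the calibration is good to about 2 mm. A picture is of the moment at which its call begins: read the wrist's pose just before it. There is no depth.
- workorder.close_job(): hands the job in; it is judged then, once.
The state is a dict: "time": time; "joint_positions": joint angles; "dq": joint speeds; "tau": joint torques, N m; "tool_pos": TCP position; "tcp_rot": TCP orientation; "contact_force": force on the tool from outside, world axes, zero at the start; "moment": the same for the moment, N m; "grip_width": finger opening in mm; "finger_force": force on a finger pad.
Only numpy, scipy, OpenCV 4.12 (cv2) and the standard library are available. Lean on these libraries where they do the work, as an engineer would, in place of code of your own. Each camera call takes 0.05 s, during which the arm holds its last target. There are 200 camera calls.

## Task

Check out the handheld terminal: draw it up out of its charging dock, turn it so that the white tag on its back faces the lens of the tag reader squarely, and hold it up there, with the tag centred straight in front of the lens and about 14 cm from it. Finish while holding it still in the gripper; do not bump the reader or disturb the label roll, the marker or the yellow note block.

Things in the scene. Friction and masses are not known exactly. Their poses are not given: they have to be found in the camera images.
- terminal: Black handheld terminal, 149 (x) x 72 (y) x 20 (z; keys to 23) mm, 0.28 kg. Origin: centre of its back face. x points along its length to the top (screen) end, z out of the screen. At the start it stands in the dock, x up, screen to the dock's front (-x), maybe leaning a few degrees; its upper 95 mm stick out and can be gripped across the 20 mm thickness from above.
- tag (a point): Centre of the white barred tag (42 x 50 mm) on the terminal's back face, 35 mm from the terminal's origin towards the keypad end: (-0.035, 0, 0) in its frame, same axes. The tag looks along the terminal's -z. It sits largely inside the dock at the start.
- dock: Grey charging dock, fixed. Foot 105 x 100 mm, 20 mm high; pocket open at the top, 25 (x) by 76 (y) mm inside, walls 6 mm, floor 20 mm and rim 75 mm above the bench, front wall (-x) lower in its middle. Origin: centre of the foot's underside; z up. Nothing locks the terminal: it slides straight up, clear after 55 mm.
- reader: Tag reader, hung from a black clamp on the front edge of the shelf behind the bench (shelf edge x = 0.705, underside 330 mm above the bench), turned left or right on an upright 14 mm pin, fixed. Origin: on the pin's axis, 330 mm above the bench; z up; its front is -x. It carries the head below.
- reader_head: Reader's white head, 50 x 76 x 52 mm, black face with round lens and four red lamps. Origin: lens centre on the front face, 270 mm above the bench. x points from the lens back into the head: the lens looks along -x, 30 degrees below level; y level, z upward. Viewing place: 140 mm out from the lens, (-0.14, 0, 0) in this frame.
- label_roll: White roll of labels standing on its end, 72 mm diameter, 52 mm high, loose. Origin: centre of its underside. Leave it alone.
- marker: Black marker pen lying on the bench, 138 mm long, 17 mm thick, loose. Origin: middle of its underside. Leave it alone.
- notes: Yellow block of sticky notes, 75 x 76 x 26 mm, lying on the bench, loose. Origin: centre of its underside. Leave it alone.

How it is judged (in metres and radians):
On the way:
1. the terminal has been drawn up clear of the dock and is held by the gripper (contact force between the fingers and terminal above 1 N and contact force between terminal and dock below 0.05 N and height (world z) of terminal above 0.15 m), for 0.2 s.
At the end, for the whole second after the job is handed in: Terminal held still by the fingers, origin over 130 mm high, off dock and reader; tag 105-175 mm out from the lens and within 30 mm of its axis; its back, not screen, square to the lens within 0.22 rad (either way up); label roll, marker, notes within 30 mm of their starts (contact force between the fingers and terminal above 1 N and contact force between terminal and dock below 0.05 N and contact force between terminal and reader below 0.05 N and x of tag in the frame of reader_head between -0.175 and -0.105 m and y of tag in the frame of reader_head between -0.03 and 0.03 m and z of tag in the frame of reader_head between -0.03 and 0.03 m and angle between the z axis of terminal and the x axis of reader_head, either way round below 0.22 rad and z of reader_head in the frame of terminal below -0.08 m and height (world z) of terminal above 0.13 m and linear speed of terminal below 0.03 m/s and angular speed of terminal below 0.2 rad/s and distance of each of label_roll, marker, notes from where it was at the start of the episode below 0.03 m); the arm keeps its last pose, push and grip.
It fails at once if the label roll, the marker or the yellow note block is pushed more than 30 mm (distance of any of label_roll, marker, notes from where it was at the start of the episode above 0.03 m).
It fails at once if the reader is bumped with more than 4 N by the robot or the terminal (contact force between any of the arm, the fingers, terminal and reader above 4 N).
It also fails if it takes over 35 s, if anything falls off the work surface, if the arm or the gripper's body presses on something with over 40 N, if the wrist force passes 120 N, or if a joint passes its speed limit or range.

## Working session

There is one attempt and no reset: what is moved stays moved. The work goes in short steps, Python scripts to look and compute and a shell command to move; the robot and the scene stay as the last step left them, time stands still between calls to the robot, and variables do not carry over. Pictures are saved under pics/ and viewed, at most 11 in all, crops included, and the job is handed in when it is done.

```bash
mkdir -p pics; ls
python3 - <<'E'
from plant import get_obs, vision
import cv2, numpy as np, pickle
print(get_obs())
for n in ("scene","side"):
    c=vision.capture(n); pickle.dump(c,open(f'pics/{n}.pkl','wb'))
    cv2.imwrite(f'pics/{n}0.png',cv2.cvtColor(c['pixels'],cv2.COLOR_RGB2BGR))
    print(n,{k:(v if k!='pixels' else v.shape) for k,v in c.items()})
E
```

```text
pics
{'time': 0.0, 'joint_positions': array([ 1.04998508e+00,  3.42727865e-01,  1.52503050e+00, -3.97598051e-05,
        1.27540872e+00, -1.46002703e-01]), 'dq': array([ 1.07837223e-03,  1.72143267e-05, -6.79122698e-04, -3.68721898e-04,
       -1.33321779e-03,  3.67962867e-04]), 'tau': array([-2.07384505e-04, -4.31255150e+01, -2.44218081e+01,  7.17270887e-02,
        5.61798178e-02, -1.41523115e-04]), 'tool_pos': array([191.98090617, 488.18928216, 226.037598  ]), 'tcp_rot': array([-3.14002944e+00, -1.91440082e-04,  2.76679556e+00]), 'contact_force': array([ 0.18371856, -0.11177529,  0.38299734]), 'moment': array([-0.02097661,  0.02741625, -0.02595504]), 'finger_force': 0.0, 'grip_width': 91.78365468482751}
scene {'pixels': (400, 640, 3), 'vfov': 42.19001092103185, 'cx': 321.66418722723483, 'cy': 194.1299738642831, 'pose': array([[-9.74313502e-01, -1.79051248e-01,  1.36579097e-01,
         7.82559159e+02],
       [ 2.24739741e-01, -8.11682299e-01,  5.39132539e-01,
         8.32666600e+02],
       [ 1.43264818e-02,  5.55978863e-01,  8.31072955e-01,
         1.63369553e+03],
       [ 0.00000000e+00,  0.00000000e+00,  0.00000000e+00,
         1.00000000e+00]])}
side {'pixels': (400, 640, 3), 'vfov': 57.49268226087863, 'cx': 320.93077164310876, 'cy': 195.59608169717254, 'pose': array([[ 2.15077601e-01,  5.27854951e-01, -8.21651250e-01,
        -3.19967810e+02],
       [-9.76532658e-01,  1.25897440e-01, -1.74739240e-01,
        -2.77558144e+02],
       [ 1.12068159e-02,  8.39951776e-01,  5.42545318e-01,
         7.62790639e+02],
       [ 0.00000000e+00,  0.00000000e+00,  0.00000000e+00,
         1.00000000e+00]])}
```

View pics/scene0.png

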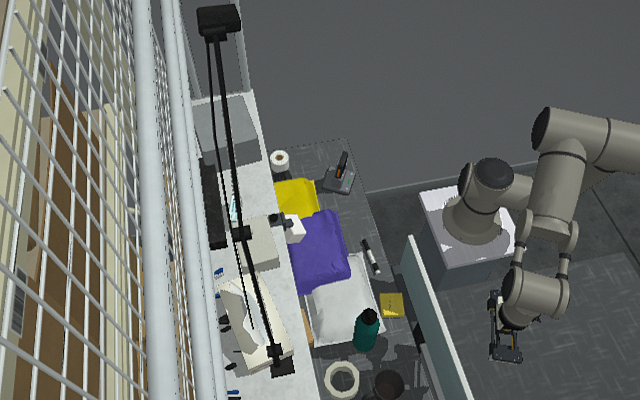

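View pics/side0.png

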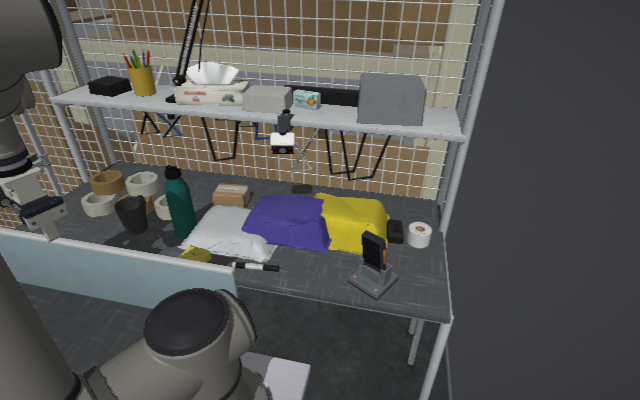

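The scene picture shows the dock with terminal at about (340,178), the reader head at (293,228), the roll at (280,160), the marker at (371,257), the notes at (391,305) and a blue partition running from (408,240). The side picture shows the dock at (374,275), the reader head at (284,143), the roll at (419,235) and the marker at (256,267). Enlarging both.

```bash
cat > h.py <<'E'
import numpy as np, pickle, cv2
from scipy.spatial.transform import Rotation as Ro
C={n:pickle.load(open(f'pics/{n}.pkl','rb')) for n in('scene','side')}
def ray(c,u,v,T=None):
    T=c['pose'] if T is None else T; f=200/np.tan(np.radians(c['vfov']/2))
    d=T[:3,:3]@np.array([(u-c['cx'])/f,-(v-c['cy'])/f,-1]); return T[:3,3],d/np.linalg.norm(d)
def proj(c,p,T=None):
    T=c['pose'] if T is None else T; f=200/np.tan(np.radians(c['vfov']/2))
    q=(np.atleast_2d(p)-T[:3,3])@T[:3,:3]; return np.c_[c['cx']-f*q[:,0]/q[:,2],c['cy']+f*q[:,1]/q[:,2]]
def atz(c,u,v,z,T=None):
    o,d=ray(c,u,v,T); return o+d*(z-o[2])/d[2]
def tri(rs):
    A=sum(np.eye(3)-np.outer(d,d) for o,d in rs); b=sum((np.eye(3)-np.outer(d,d))@o for o,d in rs)
    p=np.linalg.solve(A,b); return p,[np.linalg.norm(np.cross(p-o,d)) for o,d in rs]
E
python3 - <<'E'
from h import *
def crop(n,x,y,w,h,k):
    im=C[n]['pixels'][y:y+h,x:x+w]; im=cv2.resize(im,None,fx=k,fy=k,interpolation=cv2.INTER_CUBIC)
    im=cv2.convertScaleAbs(im,alpha=1.6,beta=20)
    return cv2.cvtColor(im,cv2.COLOR_RGB2BGR)
cv2.imwrite('pics/c1.png',np.vstack([np.hstack([crop('scene',310,140,60,60,6),crop('scene',255,200,60,60,6)]) ]))
cv2.imwrite('pics/c2.png',np.hstack([crop('side',335,220,75,80,5),crop('side',255,100,75,80,5)]))
for n,u,v in(('scene',408,240),('scene',371,257),('scene',391,305),('scene',280,160),('side',374,285)): print(n,u,v,atz(C[n],u,v,0).round())
for u,v in((408,238),(470,400)): print('panel',atz(C['scene'],u,v,200).round())
print(tri([ray(C['scene'],293,228),ray(C['side'],284,143)]))
E
```

```text
scene 408 240 [256.  33.   0.]
scene 371 257 [405.  69.   0.]
scene 391 305 [389. 255.   0.]
scene 280 160 [ 639. -421.    0.]
side 374 285 [ 419. -276.   -0.]
panel [318. 124. 200.]
panel [312. 624. 200.]
(array([672.86980078,  54.95967424, 282.71891279]), [np.float64(1.9049678580401952), np.float64(1.9049678580400646)])
```

View pics/c1.png

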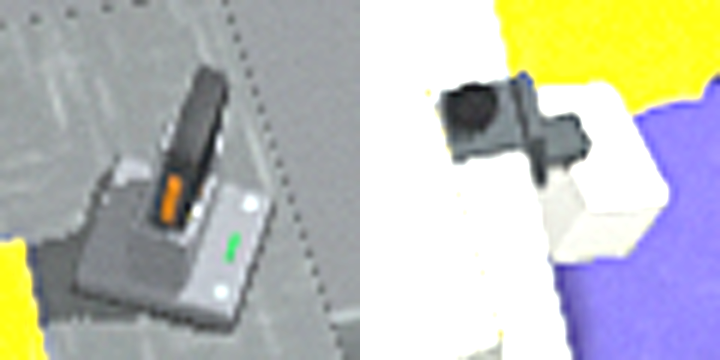

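View pics/c2.png

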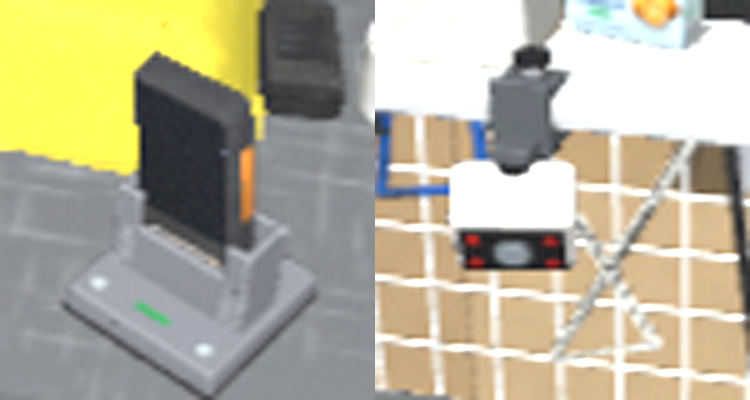

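The crops show the dock foot corners (scene crop 275,195 / 228,322 / 75,287; side crop 65,300 / 210,388 / 318,290), the terminal's top face, and the reader's black face with the lens at about (513,250) in the side crop. Fitting the poses from these points.

```bash
cat > fit.py <<'E'
from h import *
from scipy.optimize import least_squares
def P(n,x,y,k,X,Y): return (n,x+(X+.5)/k-.5,y+(Y+.5)/k-.5)
S=lambda X,Y:P('scene',310,140,6,X,Y); D=lambda X,Y:P('side',335,220,5,X,Y)
S2=lambda X,Y:P('scene',255,200,6,X-360,Y); D2=lambda X,Y:P('side',255,100,5,X-375,Y)
def fit(obs,f,p0):
    r=lambda p: np.concatenate([proj(C[n],f(p,np.array(q,float)))[0]-[u,v] for q,(n,u,v) in obs])
    s=least_squares(r,p0,x_scale=[10]*3+[.1]*(len(p0)-3) if len(p0)>3 else [10,10,.1],loss='soft_l1'); return s.x,r(s.x).reshape(-1,2).round(1)
Rz=lambda a:Ro.from_euler('z',a).as_matrix()
# dock: foot (front/back x assumed centred)
fd=lambda p,q:Rz(p[2])@q+[p[0],p[1],0]
d,res=fit([((-52.5,-50,20),S(275,195)),((-52.5,50,20),S(228,320)),((52.5,50,20),S2(0,0) if 0 else S(76,283)),
 ((-52.5,50,20),D(65,300)),((-52.5,-50,20),D(210,385)),((52.5,-50,20),D(317,290))],fd,[430,-290,0])
print('dock',d,res.tolist())
# terminal: origin xyz + yaw + lean
def ft(p,q): # q in terminal frame; x up, z -> -dockx
    B=np.array([[0,0,-1],[0,1,0],[1,0,0]],float)
    return p[:3]+Ro.from_euler('zyx',[p[3],p[4],p[5]]).as_matrix()@B@q
t=74.5
o=[((t,36,20),D(135,72)),((t,36,0),D(155,53)),((t,-36,0),D(252,95)),((t,-36,20),D(226,122)),((t,-36,0),S(206,66)),((t,-36,20),S(228,80))]
r=lambda p: np.r_[np.concatenate([proj(C[n],ft(p,np.array(q,float)))[0]-[u,v] for q,(n,u,v) in o]),(p[2]-94.5)/2,p[5]/.03,p[4]/.06]
s=least_squares(r,[d[0],d[1],94.5,d[2],0,0],x_scale=[10]*3+[.1]*3,loss='soft_l1'); print('term',s.x.round(3),s.fun.round(1))
print('in dock frame',Rz(-d[2])@(s.x[:3]-[d[0],d[1],0]))
# reader head: lens x,y; z=270, pitch 30; yaw
def fr(p,q): return np.array([p[0],p[1],270])+Rz(p[2])@Ro.from_euler('y',-30,degrees=True).as_matrix()@q
h,res=fit([((0,38,26),D2(455,229)),((0,-38,26),D2(573,234)),((0,38,-26),D2(463,267)),((0,-38,-26),D2(571,271)),((0,0,0),D2(513,250)),
 ((0,-38,26),S2(605,82)) if 0 else ((0,-38,26),S2(628,83)),((0,38,26),S2(668,195)) if 0 else ((0,0,0),D2(513,250))],fr,[640,55,0])
print('head',h,res.tolist())
pickle.dump((d,s.x,h),open('fit.pkl','wb'))
# overlay
ims=[]
for n,x,y,w,hh in(('scene',310,140,60,60),('scene',255,200,60,60),('side',335,220,75,80),('side',255,100,75,80)):
    k=6 if w==60 else 5; im=cv2.convertScaleAbs(cv2.resize(C[n]['pixels'][y:y+hh,x:x+w],None,fx=k,fy=k,interpolation=cv2.INTER_CUBIC)[:,:,::-1],alpha=1.2)
    def box(f,p,lo,hi,col):
        c=np.array([[a,b,e] for a in(lo[0],hi[0]) for b in(lo[1],hi[1]) for e in(lo[2],hi[2])],float)
        uv=(np.array([proj(C[n],f(p,q))[0] for q in c])-[x,y]+.5)*k-.5
        for i in range(8):
            for b in(1,2,4):
                if not i&b: cv2.line(im,tuple(int(v) for v in uv[i]),tuple(int(v) for v in uv[i|b]),col,1)
    box(fd,d,(-52.5,-50,0),(52.5,50,20),(0,255,0)); box(ft,s.x,(-74.5,-36,0),(74.5,36,20),(255,0,255)); box(fr,h,(0,-38,-26),(50,38,26),(0,0,255))
    ims.append(cv2.resize(im,(375,300) if w==60 else (375,300)) if 0 else cv2.copyMakeBorder(im,0,400-im.shape[0],0,375-im.shape[1],0))
cv2.imwrite('pics/ov.png',cv2.resize(np.vstack([np.hstack(ims[:2]),np.hstack(ims[2:])]),None,fx=.75,fy=.75,interpolation=cv2.INTER_AREA))
E
python3 fit.py
```

```text
dock [ 433.16829965 -269.54214288   -0.53366398] [[1.1, -0.2], [1.9, -0.6], [0.6, -1.6], [-0.4, -2.8], [-0.1, -0.7], [0.4, -2.6]]
term [ 4.39622e+02 -2.64424e+02  8.67410e+01 -6.65000e-01  3.20000e-02
 -3.00000e-02] [-1.6 -3.1 -0.3 -2.1  0.5  2.1  0.4 -0.1 -0.2 -0.3  1.2 -0.8 -3.9 -1.
  0.5]
in dock frame [ 2.95252898  7.68885578 86.74144569]
head [6.53723753e+02 5.30140013e+01 1.14420882e-01] [[-1.7, -1.3], [-0.5, -0.9], [-0.6, 0.7], [1.6, 1.3], [0.2, 0.1], [-0.4, -0.7], [0.2, 0.1]]
```

View pics/ov.png

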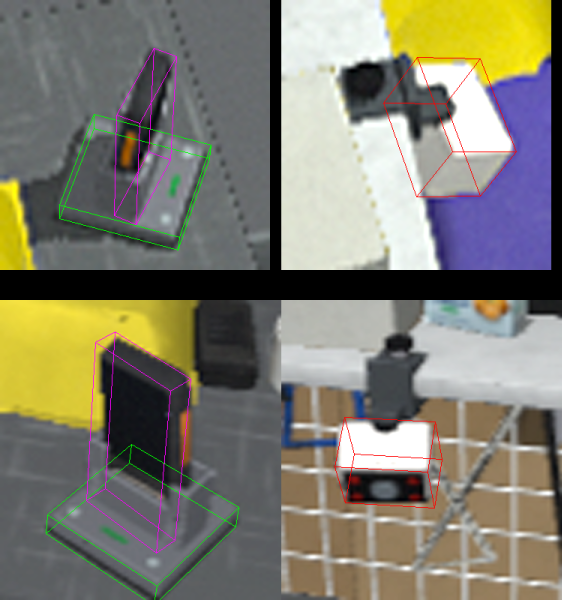

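The overlay fits only to about 2–3 px: the dock is near (433,-270) with yaw about -0.55, and the lens near (650,53). That is enough to move on, with the wrist camera to refine. Computing the first swing.

```bash
cat >> h.py <<'E'
def tool(o):
    return np.array(o['tool_pos']),Ro.from_euler('xyz',o['tcp_rot']).as_matrix()
def rows(targets,p=None,R=None):
    from plant import get_obs
    if p is None: p,R=tool(get_obs())
    for P,Q in targets:
        dp=R.T@(np.array(P)-p)/1000; rv=Ro.from_matrix(R.T@Q).as_rotvec(); print(dp.round(3).tolist(),rv.round(3).tolist())
E
python3 - <<'E'
from h import *
from plant import get_obs,vision
p,R=tool(get_obs()); c=vision.capture('wrist'); print({k:v for k,v in c.items() if k!='pixels'})
rz=lambda a:Ro.from_euler('z',a).as_matrix()@R
rows([([192,488,430],R),([270,450,430],rz(-.3)),([400,300,430],rz(-.7)),([450,50,430],rz(-1.2)),([430,-270,380],rz(-1.75))])
E
```

```text
{'vfov': 62.31501106309632, 'cx': 316.8790260019395, 'cy': 196.87962842702473, 'T_tool_cam': array([[ 2.77278342e-04,  9.67630406e-01,  2.52371394e-01,
         6.75520274e+01],
       [ 9.99999664e-01, -7.37362942e-05, -8.15975079e-04,
        -1.40928244e-02],
       [-7.70953366e-04,  2.52371536e-01, -9.67630102e-01,
        -1.57296651e+02],
       [ 0.00000000e+00,  0.00000000e+00,  0.00000000e+00,
         1.00000000e+00]])}
[-0.0, -0.001, -0.204] [0.0, 0.0, 0.0]
[-0.087, -0.007, -0.204] [0.0, 0.0, 0.3]
[-0.262, -0.099, -0.204] [0.0, 0.001, 0.7]
[-0.4, -0.314, -0.203] [-0.0, 0.002, 1.2]
[-0.499, -0.619, -0.153] [-0.0, 0.002, 1.75]
```

```bash
python3 -m pendant '{"dp":[[0,0,-0.06],[0,0,-0.12],[0,0,-0.18],[-0.04,-0.003,-0.204],[-0.087,-0.007,-0.204],[-0.13,-0.03,-0.204],[-0.175,-0.055,-0.204],[-0.22,-0.078,-0.204]],"rotation":[[0,0,0],[0,0,0],[0,0,0.05],[0,0,0.15],[0,0,0.28],[0,0,0.4],[0,0,0.52],[0,0,0.65]]}'
python3 - <<'E'
from h import *
from plant import get_obs
p,R=tool(get_obs()); R0=Ro.from_euler('xyz',[np.pi,0,2.767]).as_matrix()
rz=lambda a:Ro.from_euler('z',a).as_matrix()@R0
rows([([430,200,430],rz(-.8)),([460,50,430],rz(-1.15)),([465,-100,420],rz(-1.5)),([430,-270,380],rz(-1.75))])
E
```

```text
time: 1.15
tool_pos: [369.1, 334.1, 430.5]
tcp_rot: [-3.141, -0.0, 2.113]
contact_force: [0.4, -0.8, 0.1]
grip_width: 91.7
finger_force: 0.0
[-0.146, -0.017, 0.0] [-0.0, -0.0, 0.146]
[-0.29, -0.069, 0.001] [-0.0, 0.0, 0.496]
[-0.421, -0.142, 0.011] [-0.0, 0.0, 0.846]
[-0.549, -0.259, 0.051] [-0.0, 0.0, 1.096]
```

```bash
python3 -m pendant '{"dp":[[-0.048,-0.005,0],[-0.097,-0.011,0],[-0.146,-0.018,0],[-0.194,-0.034,0],[-0.242,-0.05,0],[-0.29,-0.069,0],[-0.34,-0.095,0.004],[-0.39,-0.122,0.008]],"rotation":[[0,0,0.05],[0,0,0.1],[0,0,0.16],[0,0,0.27],[0,0,0.38],[0,0,0.5],[0,0,0.62],[0,0,0.74]]}'
python3 - <<'E'
from h import *
from plant import get_obs
R0=Ro.from_euler('xyz',[np.pi,0,2.767]).as_matrix()
rz=lambda a:Ro.from_euler('z',a).as_matrix()@R0
rows([([440,-280,360],rz(-1.767))])
E
```

```text
time: 2.15
tool_pos: [466.4, -62.9, 422.4]
tcp_rot: [-3.141, -0.0, 1.373]
contact_force: [0.9, 0.6, -0.3]
grip_width: 91.8
finger_force: 0.0
[-0.218, 0.017, 0.062] [-0.0, -0.0, 0.373]
```

```bash
python3 -m pendant '{"dp":[[-0.054,0.004,0.015],[-0.108,0.008,0.03],[-0.162,0.012,0.046],[-0.218,0.017,0.062],[-0.218,0.017,0.062],[-0.218,0.017,0.062]],"rotation":[[0,0,0.1],[0,0,0.2],[0,0,0.3],[0,0,0.373],[0,0,0.373],[0,0,0.373]]}'
cat > look.py <<'E'
from h import *
from plant import get_obs,vision
import sys
o=get_obs(); p,R=tool(o); c=vision.capture('wrist'); T=np.eye(4); T[:3,:3]=R; T[:3,3]=p
c['pose']=T@c['T_tool_cam']; pickle.dump(c,open(f'pics/{sys.argv[1]}.pkl','wb'))
cv2.imwrite(f'pics/{sys.argv[1]}.png',cv2.convertScaleAbs(c['pixels'][:,:,::-1],alpha=1.3,beta=15)); print(o['joint_positions'].round(2))
E
python3 look.py w1
```

```text
time: 2.9
tool_pos: [441.2, -278.1, 360.6]
tcp_rot: [-3.141, -0.001, 1.004]
contact_force: [0.8, -0.1, 0.1]
grip_width: 91.6
finger_force: 0.0
[-0.71  0.27  1.26  0.    1.61 -0.14]
```

View pics/w1.png

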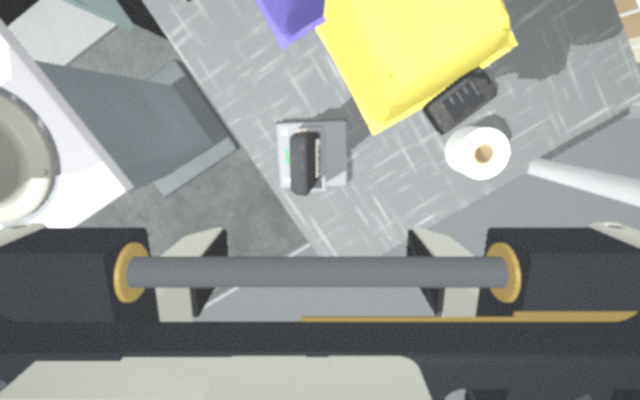

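The wrist picture shows the dock foot at about (277,121)-(347,190), nearly aligned with the tool, with the terminal's dark top at about (304,165). Enlarging it.

Run:
```python
from h import *
c=pickle.load(open('pics/w1.pkl','rb'))
cv2.imwrite('pics/w1c.png',cv2.convertScaleAbs(cv2.resize(c['pixels'][110:205,265:360,::-1],None,fx=6,fy=6,interpolation=cv2.INTER_CUBIC),alpha=1.6,beta=30))
```

```text
(no output)
```

View pics/w1c.png

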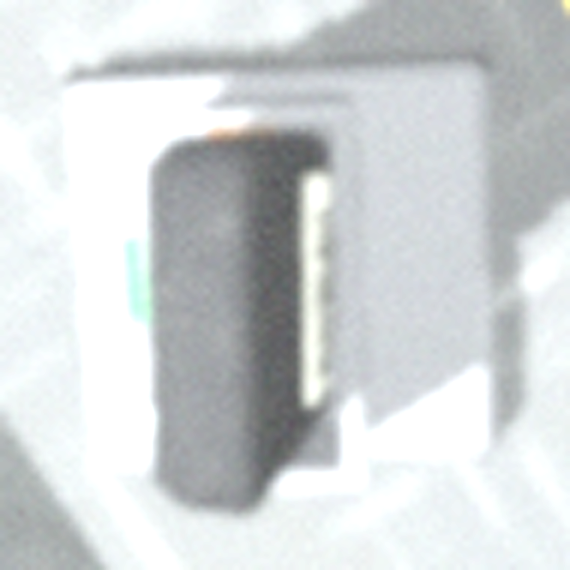

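In the crop the terminal's top face spans about (153..247,140) to (160..262,505), with its back and the tag's edge visible to the right. The foot's corners are at about (68,75), (487,62), (492,452).

Run:
```python
from h import *
from plant import get_obs
c=pickle.load(open('pics/w1.pkl','rb'))
A=lambda X,Y,z:atz(c,265+(X+.5)/6-.5,110+(Y+.5)/6-.5,z)
F=[A(68,75,20),A(487,62,20),A(492,455,20),A(85,468,20)]
print('foot',np.round(F,1).tolist(),[np.linalg.norm(F[i]-F[(i+1)%4]).round(1) for i in range(4)],'ctr',np.mean(F,0).round(1))
print('yaws',[np.arctan2(*(b-a)[1::-1]).round(3) for a,b in((F[0],F[1]),(F[3],F[2]))],[np.arctan2(*(b-a)[1::-1]).round(3)-np.pi/2 for a,b in((F[3],F[0]),(F[2],F[1]))])
z=168
T=[A(153,140,z),A(247,138,z),A(262,505,z),A(160,495,z)]
m=np.mean(T,0);n=(T[0]+T[1]-T[2]-T[3])/2
print('top',m.round(1),'len',np.linalg.norm(n),'yaw',np.arctan2(n[1],n[0])-np.pi/2,'width',np.linalg.norm(T[0]-T[1]),np.linalg.norm(T[2]-T[3]))
g=[A(316,172,75),A(316,405,75)]; print('tag edge z~75',np.round(g,1).tolist())
ctr=np.mean(F,0); print('top offset in dock',Ro.from_euler('z',.57).as_matrix()@(m-ctr))
p,R=tool(get_obs())
for yaw in(-.57,-.6): 
  Q=Ro.from_euler('z',yaw).as_matrix()@np.array([[0,1,0],[1,0,0],[0,0,-1.]])
  rows([((m[0],m[1],200),Q),((m[0],m[1],128),Q)])
```

```text
foot [[418.2, -201.8, 20.0], [506.3, -254.3, 20.0], [456.4, -339.1, 20.0], [366.3, -285.8, 20.0]] [np.float64(102.6), np.float64(98.4), np.float64(104.7), np.float64(98.7)] ctr [ 436.8 -270.2   20. ]
yaws [np.float64(-0.536), np.float64(-0.534)] [np.float64(-0.5537963267948967), np.float64(-0.5317963267948966)]
top [ 432.2 -256.3  168. ] len 64.48607619050229 yaw -0.5499328115733431 width 16.312018809865112 18.59164697093011
tag edge z~75 [[459.1, -250.6, 75.0], [431.1, -294.7, 75.0]]
top offset in dock [-11.40549734   9.20009871 148.        ]
[0.013, -0.019, 0.161] [0.0, -0.0, 0.004]
[0.013, -0.019, 0.233] [0.0, -0.0, 0.004]
[0.013, -0.019, 0.161] [0.0, -0.0, 0.034]
[0.013, -0.019, 0.233] [0.0, -0.0, 0.034]
```

Run:
```python
from h import *
yd=Ro.from_euler('z',-.54).as_matrix()
xt=yd@np.array([-.08,.065,1]); xt/=np.linalg.norm(xt)
zt=-xt; y=yd[:,0]-yd[:,0]@zt*zt; y/=np.linalg.norm(y); Q=np.c_[np.cross(y,zt),y,zt]
m=np.array([432.2,-256.3,168]); print(Q.round(2).tolist())
rows([(m+30*xt,Q),(m-48*xt,Q)])
```

```text
[[0.51, 0.86, 0.04], [0.86, -0.51, -0.1], [-0.06, 0.08, -0.99]]
[0.015, -0.022, 0.163] [-0.08, -0.064, -0.028]
[0.01, -0.015, 0.241] [-0.08, -0.064, -0.028]
```

```bash
python3 -m pendant '{"dp":[[0.004,-0.006,0.05],[0.008,-0.012,0.1],[0.013,-0.019,0.14],[0.015,-0.022,0.163],[0.013,-0.019,0.19],[0.011,-0.017,0.22],[0.01,-0.015,0.241],[0.01,-0.015,0.241]],"rotation":[[-0.03,-0.02,-0.01],[-0.06,-0.04,-0.02],[-0.08,-0.064,-0.028],[-0.08,-0.064,-0.028],[-0.08,-0.064,-0.028],[-0.08,-0.064,-0.028],[-0.08,-0.064,-0.028],[-0.08,-0.064,-0.028]]}'
python3 look.py w2
```

```text
time: 3.95
tool_pos: [434.0, -260.3, 119.2]
tcp_rot: [3.064, 0.065, 1.032]
contact_force: [-0.1, 0.2, 0.1]
grip_width: 91.5
finger_force: 0.0
[-0.66  0.39  1.79 -0.07  0.88 -0.08]
```

View pics/w2.png

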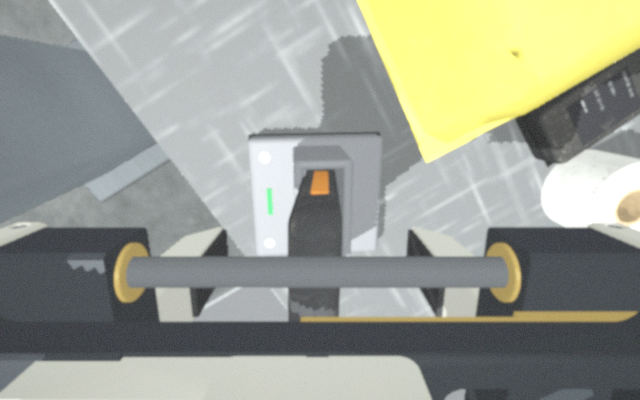

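The terminal lies centrally between the open fingers (top at about x 289–342, fingers at about 205 and 430). Closing.

```bash
python3 -m pendant '{"dp":[[0,0,0],[0,0,0],[0,0,0],[0,0,0],[0,0,0],[0,0,0]],"rotation":[[0,0,0],[0,0,0],[0,0,0],[0,0,0],[0,0,0],[0,0,0]]}' 0.01
```

```text
time: 4.75
tool_pos: [434.0, -261.9, 119.7]
tcp_rot: [3.062, 0.065, 1.029]
contact_force: [0.1, -0.3, 0.3]
grip_width: 36.3
finger_force: 0.0
```

```bash
python3 -m pendant '{"dp":[[0,0,0],[0,0,0],[0,0,0],[0,0,0]],"rotation":[[0,0,0],[0,0,0],[0,0,0],[0,0,0]]}' 0.01
python3 - <<'E'
from h import *
p,R=tool(__import__('plant').get_obs()); yd=Ro.from_euler('z',-.54).as_matrix()
xt=yd@np.array([-.08,.065,1])
rows([(p+np.array([0,0,80]),R)]); rows([(p+xt*60,R)])
E
```

```text
time: 5.25
tool_pos: [434.1, -262.0, 119.8]
tcp_rot: [3.062, 0.065, 1.029]
contact_force: [0.9, -1.4, 0.4]
grip_width: 19.8
finger_force: 29.9
[-0.005, 0.006, -0.08] [0.0, 0.0, 0.0]
[-0.0, -0.0, -0.06] [0.0, 0.0, 0.0]
```

```bash
python3 -m pendant '{"dp":[[0,0,-0.01],[0,0,-0.025],[0,0,-0.04],[0,0,-0.06],[0,0,-0.08],[0,0,-0.1],[0,0,-0.12],[0,0,-0.12]],"rotation":[[0,0,0],[0,0,0],[0,0,0],[0,0,0],[0,0,0],[0,0,0],[0,0,0],[0,0,0]]}'; python3 look.py w3
```

```text
time: 6.25
tool_pos: [430.0, -250.1, 240.9]
tcp_rot: [3.06, 0.065, 1.029]
contact_force: [0.4, 0.1, -3.1]
grip_width: 19.9
finger_force: 30.0
[-0.64  0.23  1.64 -0.06  1.18 -0.09]
```

```bash
cat >> h.py <<'E'
def goal(lens,yaw,out,tcpx=74.5-48,zmid=10):
    """tool pose putting the tag at `out` mm before the lens; tool y along -terminal z"""
    H=Ro.from_euler('z',yaw).as_matrix()@Ro.from_euler('y',-30,degrees=True).as_matrix()
    hx,hy,hz=H.T; tag=np.array(lens)-out*hx
    tz=-hx; tx=hz; R=np.c_[np.cross(hx,-tx),hx,-tx]
    return tag+(tcpx+35)*tx+zmid*tz,R,H
E
python3 - <<'E'
from h import *
c=C['side']; D2=lambda X,Y:(255+(X-375+.5)/5-.5,100+(Y+.5)/5-.5)
L=atz(c,*D2(513,250),270); print('lens',L.round(1))
for a,b in(((472,240),(553,240)),((468,263),(552,265))):
    for z in(260,285): 
        A=atz(c,*D2(*a),z);B=atz(c,*D2(*b),z); v=A-B; print(z,np.linalg.norm(v).round(1),'yaw',np.arctan2(-v[0],v[1]).round(3))
for yaw in(0,.1):
    print([x.round(2).tolist() for x in goal(L,yaw,180)[:2]])
    rows([goal(L,yaw,180)[:2]])
E
```

```text
lens [654.2  53.8 270. ]
260 51.4 yaw 0.24
285 48.9 yaw 0.24
260 52.3 yaw 0.186
285 49.7 yaw 0.186
[[458.89, 53.79, 228.26], [[0.0, 0.87, 0.5], [1.0, 0.0, -0.0], [-0.0, 0.5, -0.87]]]
[0.276, -0.13, -0.017] [-0.45, 0.223, -0.502]
[[459.87, 34.29, 228.26], [[-0.1, 0.86, 0.5], [1.0, 0.09, 0.05], [0.0, 0.5, -0.87]]]
[0.259, -0.12, -0.015] [-0.449, 0.252, -0.599]
```

Run:
```python
from h import *
rows([goal((654,54,270),.17,180)[:2]])
```

```text
[0.249, -0.111, -0.014] [-0.448, 0.273, -0.666]
```

```bash
python3 -m pendant '{"dp":[[0.02,-0.01,-0.02],[0.06,-0.03,-0.035],[0.105,-0.048,-0.04],[0.15,-0.067,-0.04],[0.2,-0.09,-0.035],[0.235,-0.105,-0.025],[0.249,-0.111,-0.014],[0.249,-0.111,-0.014]],"rotation":[[-0.04,0.025,-0.06],[-0.1,0.065,-0.16],[-0.18,0.11,-0.265],[-0.26,0.16,-0.38],[-0.34,0.21,-0.5],[-0.41,0.25,-0.61],[-0.448,0.273,-0.666],[-0.448,0.273,-0.666]]}'
python3 -m pendant '{"dp":[[0,0,0],[0,0,0],[0,0,0]],"rotation":[[0,0,0],[0,0,0],[0,0,0]]}'
python3 look.py w4
python3 - <<'E'
from h import *
from plant import get_obs,vision
g=goal((654,54,270),.17,180); rows([g[:2]])
c=vision.capture('side'); pickle.dump(c,open('pics/side2.pkl','wb'))
w=cv2.imread('pics/w4.png')
s=cv2.resize(c['pixels'][90:250,210:370,::-1],None,fx=3.5,fy=3.5,interpolation=cv2.INTER_CUBIC)
cv2.imwrite('pics/s4.png',cv2.convertScaleAbs(s,alpha=1.3,beta=10))
E
```

```text
time: 7.3
tool_pos: [460.2, 21.5, 225.9]
tcp_rot: [2.623, -0.003, 1.741]
contact_force: [0.2, -0.2, -2.2]
grip_width: 19.9
finger_force: 30.0
time: 7.68
tool_pos: [462.6, 20.0, 228.4]
tcp_rot: [2.618, -0.0, 1.739]
contact_force: [-0.3, -0.5, -3.4]
grip_width: 19.6
finger_force: 30.0
[-0.27 -0.03  2.1   0.38  0.62 -0.7 ]
[0.001, -0.001, -0.0] [0.0, 0.001, -0.001]
```

View pics/w4.png

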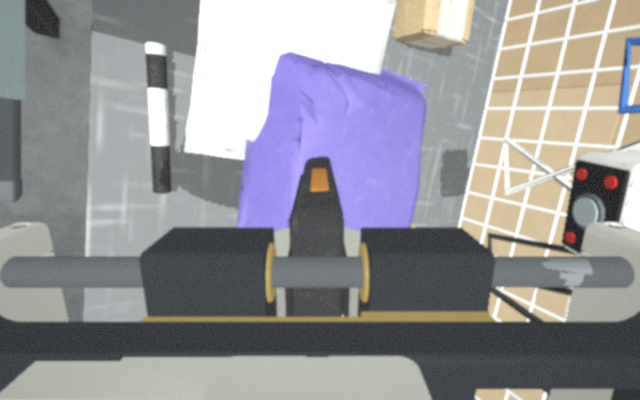

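The wrist view shows the reader face on the right: the lens at about (589,211), lamps at (581,174), (610,182) and (571,237), and the terminal's lower end at about (304–330,158). Fitting the lens pose from both views and checking the terminal in the hand.

Run:
```python
from h import *
from scipy.optimize import least_squares
w=pickle.load(open('pics/w4.pkl','rb')); s=C['side']
D2=lambda X,Y:(255+(X-375+.5)/5-.5,100+(Y+.5)/5-.5)
O=[(s,D2(513,250),0,0),(s,D2(472,240),1,1),(s,D2(553,240),-1,1),(s,D2(468,263),1,-1),(s,D2(552,265),-1,-1)]
W=[(w,(589,211),0,0),(w,(581,174),1,-1),(w,(610,182),1,1),(w,(571,237),-1,-1)]
def run(obs):
    def r(p):
        H=goal((p[0],p[1],270),p[2],0)[2]
        return np.concatenate([proj(c,np.array([p[0],p[1],270])+H@np.array([0,a*p[3],b*p[4]]))[0]-uv for c,uv,a,b in obs])
    q=least_squares(r,[654,54,.15,25,17],x_scale=[10,10,.1,5,5],loss='soft_l1'); print(q.x.round(3),q.fun.round(1)); return q.x
run(O);run(W);run(O+W)
T=w['T_tool_cam']
for y in(-10,10):
  for tx in(-.07,0,.07): print(y,tx,proj(w,[36*np.cos(tx)+101*np.sin(tx),y,101*np.cos(tx)-36*np.sin(tx)],T).round())
```

```text
[6.51772e+02 5.38100e+01 2.82000e-01 2.52180e+01 1.27220e+01] [-0.2  0.3 -0.6  0.1 -0.2 -0.2  0.8  0.2  0.3 -0.5]
[6.50924e+02 5.27530e+01 2.49000e-01 2.39230e+01 1.17740e+01] [-0.1  0.6  0.3 -0.3 -0.   0.1 -0.1 -0.3]
[6.51001e+02 5.27390e+01 2.56000e-01 2.40620e+01 1.18440e+01] [ 0.   0.5  0.   0.3 -0.3  0.2  1.5  0.1  0.2 -0.4 -0.1  0.6  0.2 -0.5
  0.   0.  -0.1 -0.3]
-10 -0.07 [[305. 161.]]
-10 0 [[304. 153.]]
-10 0.07 [[304. 144.]]
10 -0.07 [[330. 161.]]
10 0 [[330. 153.]]
10 0.07 [[330. 144.]]
```

View pics/s4.png

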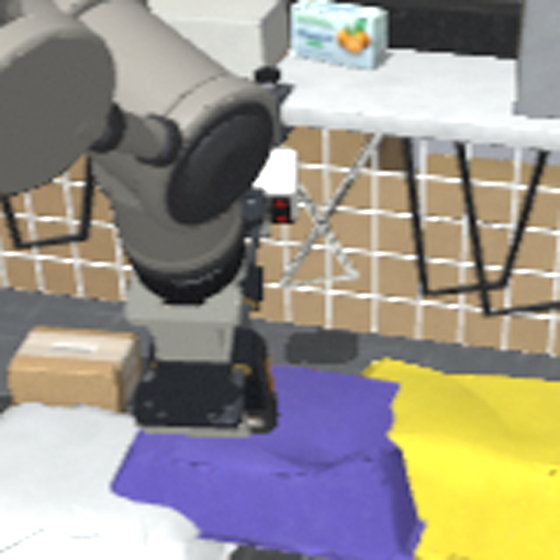

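All the fits agree: lens at (651,53), yaw 0.255, and the terminal sits as expected in the hand. The last picture shows the arm clear of the shelf and bags. Final move.

Run:
```python
from h import *
rows([goal((651,52.8,270),.255,o)[:2] for o in(180,140)])
```

```text
[-0.016, -0.003, -0.002] [-0.0, 0.043, -0.075]
[-0.013, 0.037, -0.002] [-0.0, 0.043, -0.075]
```

```bash
python3 -m pendant '{"dp":[[-0.008,-0.002,-0.001],[-0.016,-0.003,-0.002],[-0.015,0.007,-0.002],[-0.014,0.018,-0.002],[-0.013,0.028,-0.002],[-0.013,0.037,-0.002],[-0.013,0.037,-0.002],[-0.013,0.037,-0.002]],"rotation":[[0,0.022,-0.038],[0,0.043,-0.075],[0,0.043,-0.075],[0,0.043,-0.075],[0,0.043,-0.075],[0,0.043,-0.075],[0,0.043,-0.075],[0,0.043,-0.075]]}'
python3 -m pendant '{"dp":[[0,0,0],[0,0,0],[0,0,0],[0,0,0]],"rotation":[[0,0,0],[0,0,0],[0,0,0],[0,0,0]]}'
python3 look.py w5
python3 - <<'E'
from h import *
rows([goal((651,52.8,270),.255,140)[:2]])
w=pickle.load(open('pics/w5.pkl','rb')); H=goal((651,52.8,270),.255,140)[2]; P=np.array([651,52.8,270])
uv=proj(w,[P+H@np.array([0,a*24,b*11.8]) for a,b in((0,0),(1,-1),(1,1))]); print(uv.round())
im=cv2.imread('pics/w5.png')
for q in uv: cv2.drawMarker(im,tuple(int(v) for v in q),(0,255,0),0,9)
cv2.imwrite('pics/w5.png',im)
E
```

```text
time: 8.78
tool_pos: [494.8, 13.1, 247.9]
tcp_rot: [2.619, -0.0, 1.827]
contact_force: [-0.4, 0.0, -3.4]
grip_width: 19.8
finger_force: 30.0
time: 9.28
tool_pos: [495.1, 12.9, 248.3]
tcp_rot: [2.618, -0.0, 1.827]
contact_force: [0.4, -0.3, -3.0]
grip_width: 19.6
finger_force: 30.0
[-0.31  0.02  1.99  0.42  0.72 -0.82]
[-0.001, 0.0, 0.0] [-0.0, -0.0, 0.001]
[[534. 213.]
 [529. 175.]
 [552. 182.]]
```

View pics/w5.png

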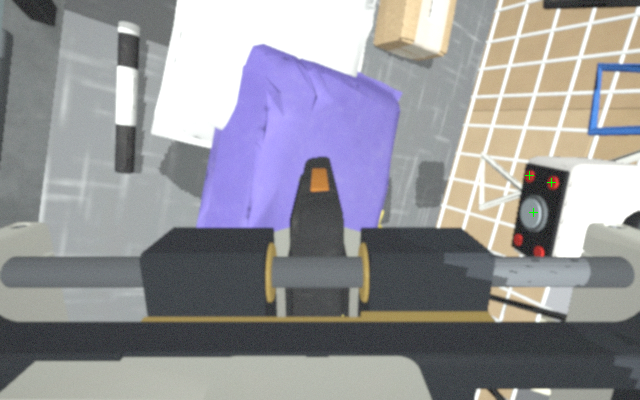

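The predicted lens and lamp marks fall on the real ones (534,213; 529,175; 552,182). The terminal is held steady and clear of everything, so I'm handing in.

```bash
python3 -c "
from plant import workorder
print(workorder.close_job())"
```

```text
the job is handed in; nothing more can be done
None
```

I drew the terminal out of its dock, turned its tag square to the reader lens, held it still about 14 cm out and handed the job in at about 9.3 s; the hand-in returned no verdict, so I can't confirm how it was judged.

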